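# Zero the feed mill, back it off three clicks and fit the funnel

### The arm

A 7-joint arm with a two-finger parallel gripper is mounted at the origin on the work surface. World frame = base frame: x ahead of the robot, y to its left, z up, the work surface at z = 0. Lengths are in m, angles in rad, forces in N, time in s.
With the tool pointing down it reaches from about 0.4 to 0.85 m from the base axis. Payload 10.4 kg.
Tool frame: the origin (TCP) lies on the centre line of the jaws, within the pads' length; the fingertips stand 11 mm ahead of it and the grasp point (between the pads) lies 8 mm behind it (manip.finger_overhang is the distance from the TCP to the fingertips, in m); z points along the fingers, y is the line along which they close (so a half turn about z gives the same grasp; the last joint's range is limited). The gripper opens to 85 mm and grips with 20 to 120 N. Pads are 22 mm wide; open, the fingers measure 114 mm over their backs; the gripper's body (76 mm by 85 mm) begins 54 mm behind the grasp point. The pads swing forward as they close: fully open they stand 13 mm farther back than shut.
Start: joints at [-1.175, 0.332, -0.065, 1.46, 0.022, 1.35, -0.088], TCP at [0.254, 0.571, 0.242] pointing down, gripper open.
Joint ranges: [-2.6, 2.6], [-0.5, 2.12], [-1.47, 1.34], [0.16, 2.42], [-1.27, 4.41], [0.06, 2.06], [-2.6, 2.6]. Speed limits (rad/s): [2.22, 2.22, 2.79, 2.79, 3.14, 3.14, 3.14].

### API

Orientations are given as a unit quaternion [x, y, z, w].
In Python, from workcell import manip, imaging, workorder gives the robot as it stands.
- The arm moves only by the tool jog_arm, never from a script. Its argument "deltas" is a list of rows, each an object with "gripper": the opening, from 0 (shut) to 1 (fully open); "offset": the shift along the tool's x, y, z in m, a list of three; "rotation": the turn, a rotation vector about the tool's x, y, z in degrees, a list of three. In form: [{"gripper": gripper, "offset": [tx, ty, tz], "rotation": [ax, ay, az]}, ...]. A call has 1 to 20 rows; each row shifts and turns the commanded pose from where the row before left it, along the tool's axes as they then stand; what a row does not reach is not made up. A row lasts 1/10 s, in which the tool goes at most 50 mm and 8.59 degrees, less where a joint would pass 70% of its speed; a pose out of reach is approached as far as the arm can. A call with a gripper value outside its range is refused whole. The fingers move at their own pace and stop on an object; "newtons" is the grip in N (left out, the last holds). Time passes only in rows, so rows that do not move let the fingers close. It gives the time, the measured TCP pose, the force, the opening and the grip force at its end, in the units of the state.
- manip.get_obs(): the state, without advancing time (a new reading comes with each control period).
- imaging.camera(name): name is "side" or "top"; returns the picture (384x512x3 uint8, blue, green, red); there is no depth.
- imaging.camera_model(name): a dict with "camera_matrix" (3x3 intrinsics, pixels), "k1" (the pictures are not rectified: a ray, as slopes to the right and down, at radius r is drawn at 1 + k1 r^2 times it, then the intrinsics apply), "world_to_cam" (4x4, takes a point from world to camera coordinates). Camera axes: x right, y up, looking along -z (the intrinsics and any distortion apply to the point x, -y, -z); pixel columns grow to the right and rows downward; lengths in m; the calibration is good to about 2 mm. A picture is of the moment at which its call begins. camera_model takes no time and is no camera call.
- workorder.hand_in(): hands the job in; it is judged then, once.
The state is a dict: "clock": time; "joint_pos": joint angles; "joint_velocities": joint speeds; "tau": joint torques, N m; "position": TCP position; "ee_rot": TCP orientation; "ft_force": force on the tool from outside, world axes, zero at the start; "torque": the same for the moment, N m; "grip_width": opening from 0.0 (shut) to 1.0 (fully open); "grasp_force": force on a finger pad.
Only numpy, scipy, OpenCV 4.12 (cv2) and the standard library are available. Lean on these libraries where they do the work, as an engineer would, in place of code of your own. Each camera call takes 0.05 s, during which the arm holds its last target. There are 200 camera calls.

### The job

Set up the hand mill for grinding plant feed. Turn its adjusting ring clockwise until you feel the burrs touch, without jamming them hard together, then back it off exactly three clicks and let go of it. Then take the red funnel out of the little pot and stand it upright, fully down, in the mill's mouth; leave everything else as it stands and the ring on its third click.

Things in the scene. Friction and masses are not known exactly. Their poses are not given: they have to be found in the camera images.
- mill: Green cast hand mill screwed to a 150 x 120 x 18 mm oak board, fixed. Origin: under the board, on the mill's axis; z up, x to the back where the crank is, -x to the chute and the bowl. 72 mm wide, 170 mm high; narrows to 52 mm just below the ring. Crank and chute stay lower than 100 mm.
- adjuster: Aluminium adjusting ring on the mill, knurled, 62 mm across its 16 ribs, 22 mm tall, with the thread that carries the upper burr. Origin: its centre, 131 mm above the table on the mill's axis; it turns about its own z (up). A fixed steel neck 38 mm across rises 28 mm out of it. Clockwise from above closes the burrs, anticlockwise opens. It starts 4 to 7 clicks open.
- mouth (a point): Centre of the open top of the steel neck, 170 mm above the table: bore 25 mm, neck 38 mm across. The funnel's spout goes in until its cone rests on the rim of the bore, spout end about 26 mm below this point.
- upper_burr: Upper burr, hidden in the mill, moved by the ring: 16 clicks a turn, 0.39 rad and 0.5 mm each. Origin: its face, 95 mm above the table when it touches the lower burr; far too fine for the measured pose. A sprung ball holds each click; about 0.15 Nm passes it. Zero is itself a click, then a hard stop (4 Nm/rad); over 0.65 Nm at the ring the burrs jam.
- funnel: Loose red plastic funnel, 25 to 50 g, 64 mm high: spout 19 mm across and 22 mm long, then a cone widening over 28 mm, then a rim band 62 to 64 mm across and 14 mm tall. Origin: centre of the spout's lower end; z up. It starts standing in the little pot, its origin some 19 mm above the table.
- thumb_pot: Loose little terracotta pot, 55 mm across the rim, 58 mm high, that holds the funnel at the start. Origin: centre of its underside. It stays on the table.
- bowl: Loose small blue ceramic bowl, 84 mm across, 34 mm high, under the mill's chute. Origin: centre of its underside. Leave alone.
- dispenser: Loose empty grey push dispenser bottle with white pump head, 64 mm across, 180 mm high. Origin: centre of its underside. Leave alone.
- tag_holder: Loose aluminium plant tag holder with four plastic tags, 60 x 85 mm, 91 mm high. Origin: centre of its underside. Leave alone.
- clothes_peg: Loose wooden clothes peg lying flat, 74 x 10 x 12 mm. Origin: centre of its underside. Leave alone.
Things that resemble listed ones, but are neither listed nor needed, are in the scene too. There is more than one size of the funnel; the job needs the smallest.

How it is judged:
By the outcome, as a careful person would: the job done as asked, in the order asked, and still so for the second after the job is handed in, with the robot touching nothing.
It also fails if it takes over 67 s, if anything falls off the work surface, if the arm or the gripper's body presses on something with over 40 N, if the wrist force passes 120 N, or if a joint passes its speed limit or range.

## Working session

There is one attempt and no reset: what is moved stays moved. The work goes in short steps, Python scripts to look and compute and a tool call to move; the robot and the scene stay as the last step left them, time stands still between calls to the robot, and variables do not carry over. Pictures are saved under pics/ and viewed, at most 10 in all, crops included, and the job is handed in when it is done.

Besides the shell and the picture viewer there is one more tool, called as name(argument=value, ...), one argument or row to a line, values as JSON. jog_arm: Moves the arm, as the interface text tells. Its arguments: {"type":"object","properties":{"deltas":{"type":"array","items":{"type":"object","properties":{"gripper":{"type":"number"},"offset":{"type":"array","items":{"type":"number"}},"rotation":{"type":"array","items":{"type":"number"}}}}},"newtons":{"type":"number"}},"required":["deltas"]}

```bash
mkdir -p pics; ls; python3 - <<'E'
from workcell import manip, imaging
import cv2
print(manip.get_obs())
for n in("side","top"):
    m=imaging.camera_model(n); print(n,m)
    im=imaging.camera(n); cv2.imwrite(f"pics/{n}0.png",im); cv2.imwrite(f"pics/{n}0b.png",cv2.resize(im,(800,600),interpolation=cv2.INTER_CUBIC))
E
```

```text
pics
{'clock': 0.0, 'joint_pos': array([-1.17459654,  0.33288445, -0.06464611,  1.46096477,  0.02160181,
        1.349887  , -0.08850487]), 'joint_velocities': array([-0.00090225,  0.00029796,  0.00039544,  0.00031409,  0.00016665,
        0.00170173,  0.00046303]), 'tau': array([-1.41197241e-03, -6.25443220e+01,  4.83196252e-02, -3.91608810e+01,
        1.60634582e-02,  9.75132192e-03, -1.77320840e-05]), 'position': array([0.254051  , 0.57063693, 0.24149673]), 'ee_rot': array([ 2.07889481e-01,  9.78152053e-01, -7.16185480e-04, -1.07869557e-04]), 'ft_force': array([-0.59875703, -0.20772634, -0.84075028]), 'torque': array([ 0.00101329, -0.0238894 ,  0.02661704]), 'grasp_force': 0.0, 'grip_width': 1.004320638574107}
side {'camera_matrix': array([[359.66820207,   0.        , 254.14377637],
       [  0.        , 359.66820207, 191.67095129],
       [  0.        ,   0.        ,   1.        ]]), 'k1': 0.03181683246240233, 'world_to_cam': array([[ 0.99217674, -0.12482675,  0.00189436, -0.54632045],
       [ 0.06667486,  0.54266723,  0.83729728, -0.14652568],
       [-0.10554511, -0.83062059,  0.54674461, -0.91343048],
       [ 0.        ,  0.        ,  0.        ,  1.        ]])}
top {'camera_matrix': array([[494.41118658,   0.        , 246.78639763],
       [  0.        , 494.41118658, 187.36815115],
       [  0.        ,   0.        ,   1.        ]]), 'k1': -0.20572803412820084, 'world_to_cam': array([[-0.00906262, -0.99988731,  0.0119678 , -0.01429814],
       [ 0.9906513 , -0.00734846,  0.13622043, -0.5350554 ],
       [-0.13611713,  0.01309043,  0.99060626, -1.67541747],
       [ 0.        ,  0.        ,  0.        ,  1.        ]])}
```

View pics/side0b.png

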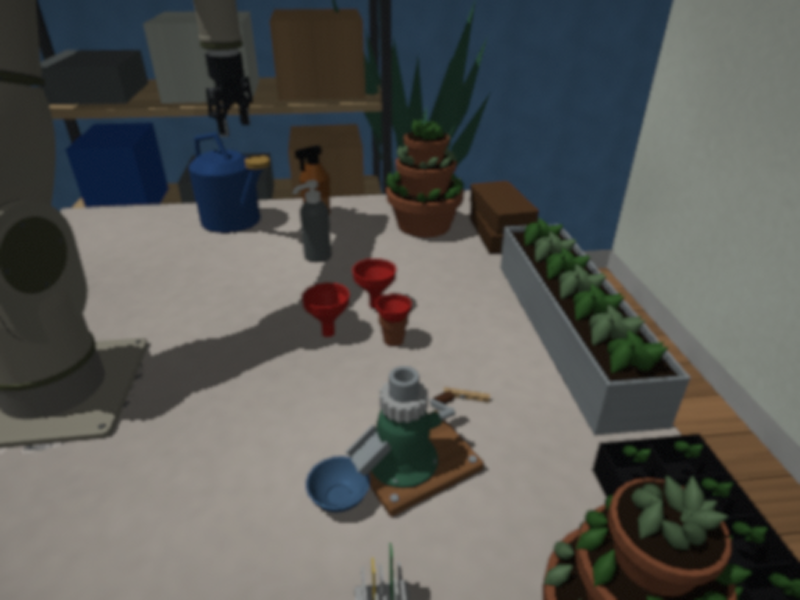

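View pics/top0b.png

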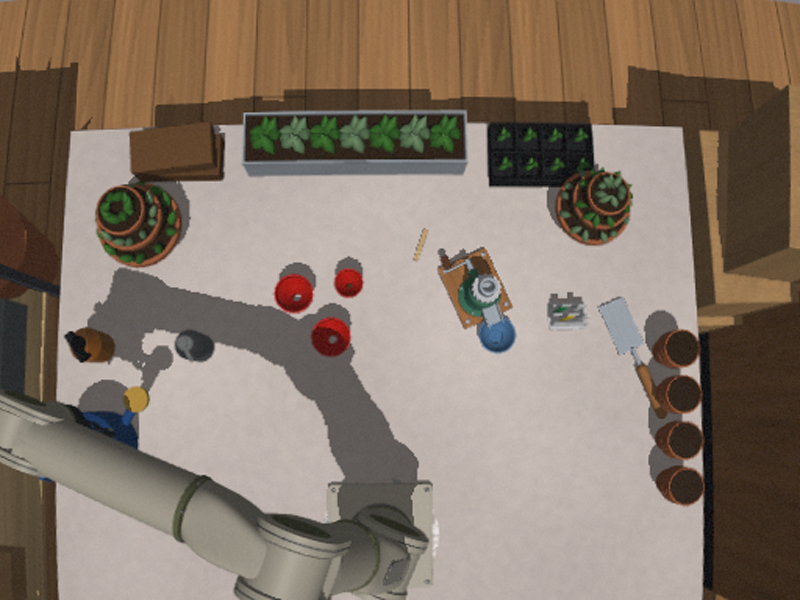

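The side view shows the mill neck at (404,375) and three red funnels at (326,300), (375,270) and (394,306). In the top view the funnels are at (294,293), (330,337) and (348,282), and the mill neck is at (487,287). The one at top (348,282), side (394,306), is the smallest and stands in the terracotta pot, so it fits the description. I'll confirm that in an enlarged crop.

```bash
cat > h.py <<'E'
import numpy as np, cv2
from scipy.optimize import least_squares
from workcell import imaging
M={n:imaging.camera_model(n) for n in("side","top")}
def proj(n,P):
    m=M[n];p=m["world_to_cam"]@np.append(P,1);s=np.array([p[0],-p[1]])/-p[2]
    s=s*(1+m["k1"]*(s@s));K=m["camera_matrix"];return np.array([K[0,0]*s[0]+K[0,2],K[1,1]*s[1]+K[1,2]])
def tri(a,b):
    f=lambda P:np.r_[proj("side",P)-a,proj("top",P)-b]
    r=least_squares(f,[.5,0,.1]);return r.x,r.fun
def atz(n,uv,z):
    return np.r_[least_squares(lambda q:proj(n,[q[0],q[1],z])-uv,[.5,0]).x,z]
E
python3 - <<'E'
import cv2,numpy as np
s=cv2.imread("pics/side0.png");t=cv2.imread("pics/top0.png")
def c(im,x,y,w,h):return cv2.resize(im[y:y+h,x:x+w],(400,300),interpolation=cv2.INTER_CUBIC)
# 80x60 crops at 5x
cv2.imwrite("pics/crop1.png",np.vstack([np.hstack([c(s,190,160,80,60),c(s,220,230,80,60)]),np.hstack([c(t,165,160,80,60),c(t,272,150,80,60)])]))
E
```

```text
(no output)
```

View pics/crop1.png

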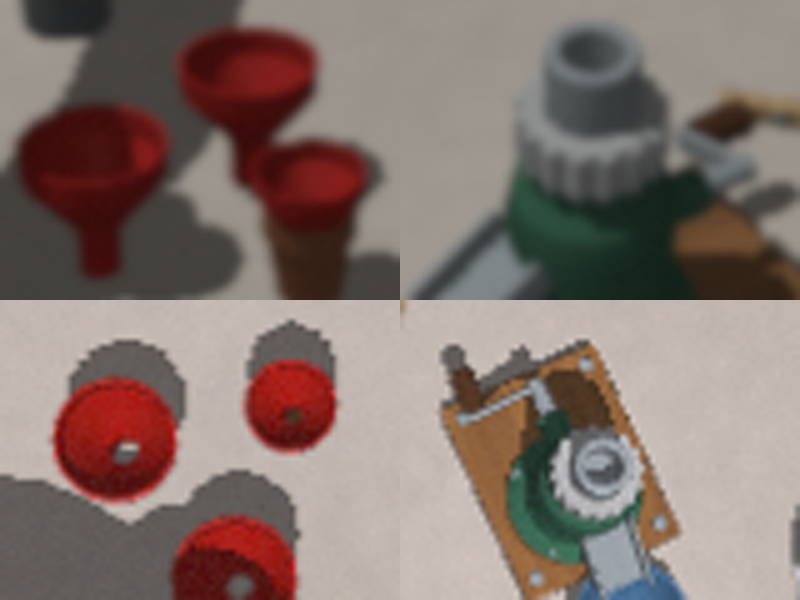

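The crop confirms it: the small funnel sits in the terracotta pot, and the two bigger ones stand free. Rim centre is about side (252,194.2) and top (222.9,181). Neck centre is about side (258.6,240) and top (312,182.6).

```bash
python3 - <<'E'
from h import *
from scipy.spatial.transform import Rotation as R
print(tri((251.8,194.2),(222.9,181)))
print(tri((258.6,239.8),(311.9,182.5)))
f,_=tri((251.8,194.2),(222.9,181)); m,_=tri((258.6,239.8),(311.9,182.5))
print(atz("top",(222.9,181),.083),atz("side",(251.8,194.2),.083),atz("top",(311.9,182.5),.170),atz("side",(258.6,239.8),.170))
# board corners in top image (crop -> full) at z=.018
for c in[(590,343),(679,533),(528,600),(442,408)]: print(atz("top",((c[0]-400)/5+272-.4,(c[1]-300)/5+150-.4),.018))
# overlay circles
s=cv2.imread("pics/side0.png");t=cv2.imread("pics/top0.png");S=5
def ov(im,n,x,y,cs):
    k=cv2.resize(im[y:y+60,x:x+80],(400,300),interpolation=cv2.INTER_CUBIC)
    for P,r,dz in cs:
        for a in np.arange(0,6.28,.1):
            q=(proj(n,P+[r*np.cos(a),r*np.sin(a),dz])-[x,y]+.5)*S-.5
            cv2.circle(k,tuple(int(v) for v in q),1,(0,255,255),-1)
    return k
f=np.array([*(atz("top",(222.9,181),.083)+atz("side",(251.8,194.2),.083))[:2]/2,.083]);m=np.array([*(atz("top",(311.9,182.5),.170)+atz("side",(258.6,239.8),.170))[:2]/2,.17])
mc=[(m,.019,0),(m,.0125,0),(m,.031,-.028)];fc=[(f,.032,0)]
cv2.imwrite("pics/ov1.png",np.vstack([np.hstack([ov(s,"side",190,160,fc),ov(s,"side",220,230,mc)]),np.hstack([ov(t,"top",165,160,fc),ov(t,"top",272,150,mc)])]))
E
```

```text
(array([0.55151612, 0.06232079, 0.08239259]), array([-0.1348323 ,  0.02480066,  0.00178054, -0.17012067]))
(array([ 0.53055566, -0.22630581,  0.16942724]), array([ 0.06533102, -0.01201002, -0.00090858,  0.11150568]))
[0.55084376 0.06230652 0.083     ] [0.55178633 0.06148761 0.083     ] [ 0.53083379 -0.22623449  0.17      ] [ 0.53033213 -0.22698284  0.17      ]
[ 0.64034667 -0.24289032  0.018     ]
[ 0.50401306 -0.30237279  0.018     ]
[ 0.45780377 -0.19433825  0.018     ]
[ 0.59412931 -0.13652353  0.018     ]
```

View pics/ov1.png

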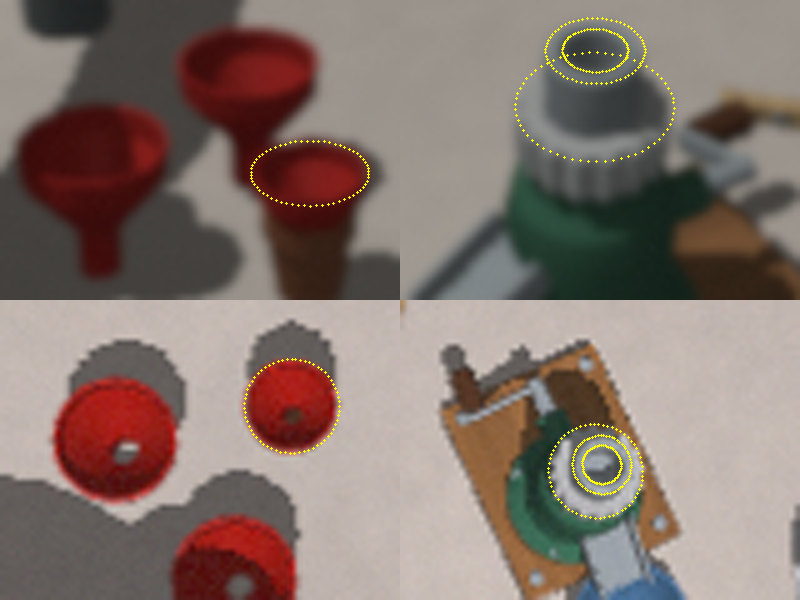

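Both heights check out (0.082 and 0.169 m against 0.083 and 0.170). The mill axis is at about (0.5305, -0.2266) and the funnel at about (0.551, 0.062). I'll move above the ring.

jog_arm(
  deltas=[
    {"offset": [-0.0288,-0.0308,-0.001],"gripper": 1},
    {"offset": [-0.0288,-0.0308,-0.001],"gripper": 1},
    {"offset": [-0.0288,-0.0308,-0.001],"gripper": 1},
    {"offset": [-0.0288,-0.0308,-0.001],"gripper": 1},
    {"offset": [-0.0288,-0.0308,-0.001],"gripper": 1},
    {"offset": [-0.0288,-0.0308,-0.001],"gripper": 1},
    {"offset": [-0.0288,-0.0308,-0.001],"gripper": 1},
    {"offset": [-0.0288,-0.0308,-0.001],"gripper": 1},
    {"offset": [-0.0288,-0.0308,-0.001],"gripper": 1},
    {"offset": [-0.0288,-0.0308,-0.001],"gripper": 1},
    {"offset": [-0.0288,-0.0308,-0.001],"gripper": 1},
    {"offset": [-0.0288,-0.0308,-0.001],"gripper": 1},
    {"offset": [-0.0288,-0.0308,-0.001],"gripper": 1},
    {"offset": [-0.0288,-0.0308,-0.001],"gripper": 1},
    {"offset": [-0.0288,-0.0308,-0.001],"gripper": 1},
    {"offset": [-0.0288,-0.0308,-0.001],"gripper": 1},
    {"offset": [-0.0288,-0.0308,-0.001],"gripper": 1},
    {"offset": [-0.0288,-0.0308,-0.001],"gripper": 1},
    {"offset": [-0.0288,-0.0308,-0.001],"gripper": 1},
    {"offset": [-0.0288,-0.0308,-0.001],"gripper": 1},
  ],
  newtons=60,
)

```text
schema error: expected keys gripper, offset, rotation
```

```bash
cat > st.py <<'E'
import sys,numpy as np
from workcell import manip
from scipy.spatial.transform import Rotation as R
o=manip.get_obs();r=R.from_quat(o["ee_rot"]);A=r.as_matrix()
print("t",round(o["clock"],2),"pos",o["position"].round(4),"yaw x",round(np.degrees(np.arctan2(A[1,0],A[0,0])),2),"z",A[:,2].round(3))
print("q",o["joint_pos"].round(3),"F",o["ft_force"].round(2),"T",o["torque"].round(3),"w",round(o["grip_width"],3),round(o["grasp_force"],1),manip.finger_overhang)
if len(sys.argv)>3: print("to target (tool)",(A.T@(np.array(sys.argv[1:4],float)-o["position"])).round(4))
E
python3 st.py .5305 -.2266 .123
```

```text
t 0.1 pos [0.2541 0.5707 0.2416] yaw x 156.01 z [-0.    -0.001 -1.   ]
q [-1.175  0.333 -0.065  1.461  0.022  1.35  -0.088] F [ 0.15 -0.27  0.27] T [ 0.023 -0.02  -0.033] w 0.999 0.0 0.011
to target (tool) [-0.5768 -0.6158  0.1194]
```

jog_arm(
  deltas=[
    {"offset": [-0.0288,-0.0308,-0.001],"gripper": 1,"rotation": [0,0,0]},
    {"offset": [-0.0288,-0.0308,-0.001],"gripper": 1,"rotation": [0,0,0]},
    {"offset": [-0.0288,-0.0308,-0.001],"gripper": 1,"rotation": [0,0,0]},
    {"offset": [-0.0288,-0.0308,-0.001],"gripper": 1,"rotation": [0,0,0]},
    {"offset": [-0.0288,-0.0308,-0.001],"gripper": 1,"rotation": [0,0,0]},
    {"offset": [-0.0288,-0.0308,-0.001],"gripper": 1,"rotation": [0,0,0]},
    {"offset": [-0.0288,-0.0308,-0.001],"gripper": 1,"rotation": [0,0,0]},
    {"offset": [-0.0288,-0.0308,-0.001],"gripper": 1,"rotation": [0,0,0]},
    {"offset": [-0.0288,-0.0308,-0.001],"gripper": 1,"rotation": [0,0,0]},
    {"offset": [-0.0288,-0.0308,-0.001],"gripper": 1,"rotation": [0,0,0]},
    {"offset": [-0.0288,-0.0308,-0.001],"gripper": 1,"rotation": [0,0,0]},
    {"offset": [-0.0288,-0.0308,-0.001],"gripper": 1,"rotation": [0,0,0]},
    {"offset": [-0.0288,-0.0308,-0.001],"gripper": 1,"rotation": [0,0,0]},
    {"offset": [-0.0288,-0.0308,-0.001],"gripper": 1,"rotation": [0,0,0]},
    {"offset": [-0.0288,-0.0308,-0.001],"gripper": 1,"rotation": [0,0,0]},
    {"offset": [-0.0288,-0.0308,-0.001],"gripper": 1,"rotation": [0,0,0]},
    {"offset": [-0.0288,-0.0308,-0.001],"gripper": 1,"rotation": [0,0,0]},
    {"offset": [-0.0288,-0.0308,-0.001],"gripper": 1,"rotation": [0,0,0]},
    {"offset": [-0.0288,-0.0308,-0.001],"gripper": 1,"rotation": [0,0,0]},
    {"offset": [-0.0288,-0.0308,-0.001],"gripper": 1,"rotation": [0,0,0]},
  ],
  newtons=60,
)

```text
clock: 2.1
position: [0.5302, -0.2274, 0.2622]
ee_rot: [0.207, 0.978, 0.0, 0.0]
ft_force: [1.2, 0.6, 0.5]
grip_width: 1.002
grasp_force: 0.0
```

```bash
python3 st.py .5305 -.2266 .123
```

```text
t 2.1 pos [ 0.5302 -0.2274  0.2622] yaw x 156.05 z [ 0.  0. -1.]
q [-0.303  0.253  0.756  1.598 -0.177  1.361  1.627] F [1.22 0.58 0.51] T [0.07  0.033 0.039] w 1.002 0.0 0.011
to target (tool) [1.000e-04 8.000e-04 1.392e-01]
```

jog_arm(
  deltas=[
    {"offset": [0,0.0004,0.03],"gripper": 1,"rotation": [0,0,0]},
    {"offset": [0,0.0004,0.03],"gripper": 1,"rotation": [0,0,0]},
    {"offset": [0,0,0.03],"gripper": 1,"rotation": [0,0,0]},
    {"offset": [0,0,0.03],"gripper": 1,"rotation": [0,0,0]},
    {"offset": [0,0,0.015],"gripper": 1,"rotation": [0,0,0]},
    {"offset": [0,0,0.006],"gripper": 1,"rotation": [0,0,0]},
    {"offset": [0,0,0],"gripper": 1,"rotation": [0,0,0]},
  ],
)

```text
clock: 2.8
position: [0.5302, -0.2253, 0.1213]
ee_rot: [0.208, 0.978, -0.0, -0.0]
ft_force: [0.4, -0.2, 0.3]
grip_width: 1.004
grasp_force: 0.0
```

```bash
python3 st.py .5305 -.2266 .120; python3 - <<'E'
from workcell import imaging
import cv2,numpy as np
s=imaging.camera("side");t=imaging.camera("top")
c=lambda im,x,y:cv2.resize(im[y:y+90,x:x+80],(400,450),interpolation=cv2.INTER_CUBIC)
cv2.imwrite("pics/g1.png",np.hstack([c(s,220,200),c(t,272,140)]))
E
```

```text
t 2.8 pos [ 0.5302 -0.2253  0.1213] yaw x 156.01 z [-0.  0. -1.]
q [-0.256  0.384  0.707  1.769 -0.278  1.091  1.698] F [ 0.39 -0.16  0.26] T [-0.017  0.013  0.008] w 1.004 0.0 0.011
to target (tool) [-0.0008 -0.0011  0.0013]
```

View pics/g1.png

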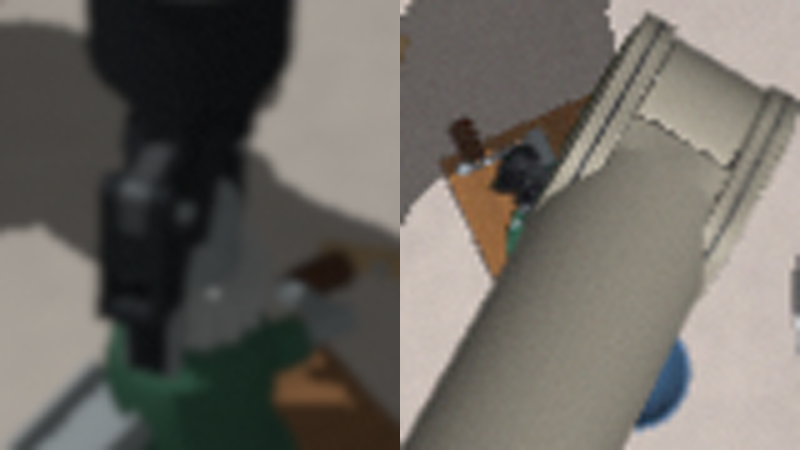

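The fingers stand on either side of the ring, with the near tip at about (150,365) in the left half of the crop. I'll close on the ring.

jog_arm(
  deltas=[
    {"offset": [-0.0008,-0.001,0.001],"gripper": 0,"rotation": [0,0,0]},
    {"offset": [0,0,0],"gripper": 0,"rotation": [0,0,0]},
    {"offset": [0,0,0],"gripper": 0,"rotation": [0,0,0]},
    {"offset": [0,0,0],"gripper": 0,"rotation": [0,0,0]},
    {"offset": [0,0,0],"gripper": 0,"rotation": [0,0,0]},
    {"offset": [0,0,0],"gripper": 0,"rotation": [0,0,0]},
  ],
  newtons=60,
)

```text
clock: 3.5
position: [0.5312, -0.2265, 0.1216]
ee_rot: [0.208, 0.978, 0.0, 0.001]
ft_force: [-1.5, 1.6, 6.1]
grip_width: 0.712
grasp_force: 63.4
```

```bash
python3 st.py .5305 -.2266 .120
```

```text
t 3.5 pos [ 0.5312 -0.2265  0.1216] yaw x 156.01 z [ 0.002  0.    -1.   ]
q [-0.253  0.386  0.707  1.767 -0.281  1.09   1.701] F [-1.52  1.56  6.06] T [0.381 0.28  0.005] w 0.712 63.4 0.011
to target (tool) [ 0.0006 -0.0004  0.0016]
```

jog_arm(
  deltas=[
    {"offset": [0,0,0],"gripper": 0,"rotation": [0,0,4]},
    {"offset": [0,0,0],"gripper": 0,"rotation": [0,0,7]},
    {"offset": [0,0,0],"gripper": 0,"rotation": [0,0,7]},
    {"offset": [0,0,0],"gripper": 0,"rotation": [0,0,7]},
    {"offset": [0,0,0],"gripper": 0,"rotation": [0,0,7]},
    {"offset": [0,0,0],"gripper": 0,"rotation": [0,0,7]},
    {"offset": [0,0,0],"gripper": 0,"rotation": [0,0,7]},
    {"offset": [0,0,0],"gripper": 0,"rotation": [0,0,7]},
    {"offset": [0,0,0],"gripper": 0,"rotation": [0,0,7]},
    {"offset": [0,0,0],"gripper": 0,"rotation": [0,0,7]},
    {"offset": [0,0,0],"gripper": 0,"rotation": [0,0,7]},
    {"offset": [0,0,0],"gripper": 0,"rotation": [0,0,5]},
    {"offset": [0,0,0],"gripper": 0,"rotation": [0,0,4]},
    {"offset": [0,0,0],"gripper": 0,"rotation": [0,0,3]},
    {"offset": [0,0,0],"gripper": 0,"rotation": [0,0,0]},
    {"offset": [0,0,0],"gripper": 0,"rotation": [0,0,0]},
  ],
)

```text
clock: 5.1
position: [0.5322, -0.2261, 0.1216]
ee_rot: [0.819, 0.574, 0.001, 0.001]
ft_force: [1.9, 1.7, 5.7]
grip_width: 0.709
grasp_force: 63.4
```

```bash
python3 st.py .5305 -.2266 .120
```

```text
t 5.1 pos [ 0.5322 -0.2261  0.1216] yaw x 70.05 z [ 0.003  0.    -1.   ]
q [-0.476  0.503  1.025  1.775 -0.474  1.132  0.355] F [1.88 1.69 5.74] T [ 0.352 -0.525 -0.104] w 0.709 63.4 0.011
to target (tool) [-0.001  -0.0014  0.0016]
```

jog_arm(
  deltas=[
    {"offset": [0,0,0],"gripper": 0,"rotation": [0,0,3]},
    {"offset": [0,0,0],"gripper": 0,"rotation": [0,0,3]},
    {"offset": [0,0,0],"gripper": 0,"rotation": [0,0,2.5]},
    {"offset": [0,0,0],"gripper": 0,"rotation": [0,0,0]},
    {"offset": [0,0,0],"gripper": 0,"rotation": [0,0,0]},
  ],
)

```text
clock: 5.6
position: [0.5322, -0.2262, 0.1216]
ee_rot: [0.859, 0.512, 0.001, 0.001]
ft_force: [2.3, 1.8, 5.7]
grip_width: 0.705
grasp_force: 63.6
```

```bash
python3 st.py .5305 -.2266 .120
```

```text
t 5.6 pos [ 0.5322 -0.2262  0.1216] yaw x 61.57 z [ 0.003  0.    -1.   ]
q [-0.496  0.521  1.058  1.776 -0.5    1.14   0.226] F [2.26 1.77 5.74] T [ 0.249 -0.497  0.078] w 0.705 63.6 0.011
to target (tool) [-0.0012 -0.0013  0.0016]
```

jog_arm(
  deltas=[
    {"offset": [0,0,0],"gripper": 0,"rotation": [0,0,5]},
    {"offset": [0,0,0],"gripper": 0,"rotation": [0,0,5]},
    {"offset": [0,0,0],"gripper": 0,"rotation": [0,0,4.5]},
    {"offset": [0,0,0],"gripper": 0,"rotation": [0,0,3]},
    {"offset": [0,0,0],"gripper": 0,"rotation": [0,0,3]},
    {"offset": [0,0,0],"gripper": 0,"rotation": [0,0,2]},
    {"offset": [0,0,0],"gripper": 0,"rotation": [0,0,0]},
    {"offset": [0,0,0],"gripper": 0,"rotation": [0,0,0]},
  ],
)

```text
clock: 6.4
position: [0.5324, -0.2263, 0.1216]
ee_rot: [0.942, 0.335, 0.002, 0.001]
ft_force: [3.0, -0.2, 6.3]
grip_width: 0.712
grasp_force: 64.0
```

```bash
python3 st.py .5305 -.2266 .120
```

```text
t 6.4 pos [ 0.5324 -0.2263  0.1216] yaw x 39.09 z [ 0.004 -0.    -1.   ]
q [-0.544  0.576  1.145  1.777 -0.572  1.165 -0.11 ] F [ 2.99 -0.15  6.3 ] T [ 0.088 -0.787  0.167] w 0.712 64.0 0.011
to target (tool) [-0.0017 -0.001   0.0016]
```

jog_arm(
  deltas=[
    {"offset": [0,0,0],"gripper": 0,"rotation": [0,0,2]},
    {"offset": [0,0,0],"gripper": 0,"rotation": [0,0,0]},
    {"offset": [0,0,0],"gripper": 0,"rotation": [0,0,0]},
  ],
)

```text
clock: 6.7
position: [0.5324, -0.2264, 0.1216]
ee_rot: [0.948, 0.318, 0.002, 0.001]
ft_force: [4.3, 1.5, 5.5]
grip_width: 0.709
grasp_force: 64.1
```

```bash
for i in 1 2 3; do python3 st.py; done
```

```text
t 6.7 pos [ 0.5324 -0.2264  0.1216] yaw x 37.09 z [ 0.004 -0.    -1.   ]
q [-0.547  0.582  1.152  1.777 -0.579  1.167 -0.14 ] F [4.29 1.45 5.46] T [ 0.087 -0.774  0.225] w 0.709 64.1 0.011
t 6.7 pos [ 0.5324 -0.2264  0.1216] yaw x 37.09 z [ 0.004 -0.    -1.   ]
q [-0.547  0.582  1.152  1.777 -0.579  1.167 -0.14 ] F [4.29 1.45 5.46] T [ 0.087 -0.774  0.225] w 0.709 64.1 0.011
t 6.7 pos [ 0.5324 -0.2264  0.1216] yaw x 37.09 z [ 0.004 -0.    -1.   ]
q [-0.547  0.582  1.152  1.777 -0.579  1.167 -0.14 ] F [4.29 1.45 5.46] T [ 0.087 -0.774  0.225] w 0.709 64.1 0.011
```

jog_arm(
  deltas=[
    {"offset": [0,0,0],"gripper": 0,"rotation": [0,0,2]},
    {"offset": [0,0,0],"gripper": 0,"rotation": [0,0,0]},
    {"offset": [0,0,0],"gripper": 0,"rotation": [0,0,0]},
  ],
)

```text
clock: 7.0
position: [0.5324, -0.2264, 0.1216]
ee_rot: [0.953, 0.302, 0.002, 0.001]
ft_force: [5.1, 0.1, 5.5]
grip_width: 0.708
grasp_force: 64.1
```

```bash
python3 st.py
```

```text
t 7.0 pos [ 0.5324 -0.2264  0.1216] yaw x 35.1 z [ 0.004 -0.    -1.   ]
q [-0.551  0.587  1.16   1.777 -0.586  1.17  -0.17 ] F [5.11 0.14 5.54] T [ 0.096 -0.745  0.345] w 0.708 64.1 0.011
```

Torque has climbed steadily to 0.345 Nm, well past the 0.15 Nm detent, so the burrs touch at click 5, at about 113–114° of turn. I'll back off three clicks from there.

jog_arm(
  deltas=[
    {"offset": [0,0,0],"gripper": 0,"rotation": [0,0,-3]},
    {"offset": [0,0,0],"gripper": 0,"rotation": [0,0,-5]},
    {"offset": [0,0,0],"gripper": 0,"rotation": [0,0,-6]},
    {"offset": [0,0,0],"gripper": 0,"rotation": [0,0,-6]},
    {"offset": [0,0,0],"gripper": 0,"rotation": [0,0,-6]},
    {"offset": [0,0,0],"gripper": 0,"rotation": [0,0,-6]},
    {"offset": [0,0,0],"gripper": 0,"rotation": [0,0,-6]},
    {"offset": [0,0,0],"gripper": 0,"rotation": [0,0,-6]},
    {"offset": [0,0,0],"gripper": 0,"rotation": [0,0,-6]},
    {"offset": [0,0,0],"gripper": 0,"rotation": [0,0,-6]},
    {"offset": [0,0,0],"gripper": 0,"rotation": [0,0,-6]},
    {"offset": [0,0,0],"gripper": 0,"rotation": [0,0,-5]},
    {"offset": [0,0,0],"gripper": 0,"rotation": [0,0,-4]},
    {"offset": [0,0,0],"gripper": 0,"rotation": [0,0,-3]},
    {"offset": [0,0,0],"gripper": 0,"rotation": [0,0,0]},
    {"offset": [0,0,0],"gripper": 0,"rotation": [0,0,0]},
  ],
)

```text
clock: 8.6
position: [0.5316, -0.2261, 0.1216]
ee_rot: [0.58, 0.814, 0.001, 0.001]
ft_force: [-0.0, 2.8, 7.1]
grip_width: 0.708
grasp_force: 64.2
```

```bash
python3 st.py
```

```text
t 8.6 pos [ 0.5316 -0.2261  0.1216] yaw x 109.06 z [ 0.002  0.001 -1.   ]
q [-0.374  0.435  0.871  1.772 -0.371  1.106  0.954] F [-0.05  2.8   7.07] T [ 0.579 -0.091  0.099] w 0.708 64.2 0.011
```

jog_arm(
  deltas=[
    {"offset": [0,0,0],"gripper": 0,"rotation": [0,0,-2]},
    {"offset": [0,0,0],"gripper": 0,"rotation": [0,0,-1.5]},
    {"offset": [0,0,0],"gripper": 0,"rotation": [0,0,0]},
    {"offset": [0,0,0],"gripper": 0,"rotation": [0,0,0]},
  ],
)

```text
clock: 9.0
position: [0.5316, -0.2262, 0.1216]
ee_rot: [0.555, 0.832, 0.001, 0.001]
ft_force: [-0.1, 2.9, 7.4]
grip_width: 0.709
grasp_force: 64.2
```

```bash
python3 st.py
```

```text
t 9.0 pos [ 0.5316 -0.2262  0.1216] yaw x 112.54 z [ 0.002  0.001 -1.   ]
q [-0.364  0.43   0.858  1.771 -0.363  1.104  1.008] F [-0.13  2.9   7.45] T [ 0.611 -0.071 -0.128] w 0.709 64.2 0.011
```

jog_arm(
  deltas=[
    {"offset": [0,0,0],"gripper": 0,"rotation": [0,0,2]},
    {"offset": [0,0,0],"gripper": 0,"rotation": [0,0,0]},
    {"offset": [0,0,0],"gripper": 0,"rotation": [0,0,0]},
  ],
)

```text
clock: 9.3
position: [0.5316, -0.2262, 0.1216]
ee_rot: [0.57, 0.822, 0.001, 0.001]
ft_force: [-0.9, 2.3, 7.9]
grip_width: 0.711
grasp_force: 64.2
```

```bash
python3 st.py
```

```text
t 9.3 pos [ 0.5316 -0.2262  0.1216] yaw x 110.54 z [ 0.002  0.001 -1.   ]
q [-0.37   0.433  0.866  1.772 -0.368  1.105  0.977] F [-0.9   2.28  7.86] T [ 0.551 -0.043  0.053] w 0.711 64.2 0.011
```

The torque changes sign at 45° ± 0.5°, which is exactly three clicks back from the stop at 112.5°. I'll release and rise.

jog_arm(
  deltas=[
    {"offset": [0,0,0],"gripper": 0,"rotation": [0,0,-0.5]},
    {"offset": [0,0,0],"gripper": 1,"rotation": [0,0,0]},
    {"offset": [0,0,0],"gripper": 1,"rotation": [0,0,0]},
    {"offset": [0,0,0],"gripper": 1,"rotation": [0,0,0]},
    {"offset": [0,0,0],"gripper": 1,"rotation": [0,0,0]},
    {"offset": [0,0,0],"gripper": 1,"rotation": [0,0,0]},
    {"offset": [0,0,-0.01],"gripper": 1,"rotation": [0,0,0]},
    {"offset": [0,0,-0.02],"gripper": 1,"rotation": [0,0,0]},
    {"offset": [0,0,-0.03],"gripper": 1,"rotation": [0,0,0]},
    {"offset": [0,0,-0.035],"gripper": 1,"rotation": [0,0,0]},
    {"offset": [0,0,-0.035],"gripper": 1,"rotation": [0,0,0]},
  ],
)

```text
clock: 10.4
position: [0.5302, -0.2267, 0.2523]
ee_rot: [0.567, 0.824, 0.0, 0.0]
ft_force: [0.9, -0.1, -0.7]
grip_width: 0.999
grasp_force: 0.0
```

```bash
python3 st.py .551 .062 .26
```

```text
t 10.4 pos [ 0.5302 -0.2267  0.2523] yaw x 110.97 z [ 0. -0. -1.]
q [-0.44   0.3    0.939  1.619 -0.247  1.348  0.899] F [ 0.92 -0.06 -0.7 ] T [ 0.001 -0.072  0.014] w 0.999 0.0 0.011
to target (tool) [ 0.2621  0.1228 -0.0077]
```

jog_arm(
  deltas=[
    {"offset": [0.02,0.0094,0],"gripper": 1,"rotation": [0,0,0]},
    {"offset": [0.035,0.0164,0],"gripper": 1,"rotation": [0,0,0]},
    {"offset": [0.04,0.0187,0],"gripper": 1,"rotation": [0,0,0]},
    {"offset": [0.04,0.0187,0],"gripper": 1,"rotation": [0,0,0]},
    {"offset": [0.04,0.0187,0],"gripper": 1,"rotation": [0,0,0]},
    {"offset": [0.04,0.0187,0],"gripper": 1,"rotation": [0,0,0]},
    {"offset": [0.03,0.014,0.01],"gripper": 1,"rotation": [0,0,0]},
    {"offset": [0.0171,0.0082,0.02],"gripper": 1,"rotation": [0,0,0]},
    {"offset": [0,0,0.03],"gripper": 1,"rotation": [0,0,0]},
    {"offset": [0,0,0.03],"gripper": 1,"rotation": [0,0,0]},
    {"offset": [0,0,0.03],"gripper": 1,"rotation": [0,0,0]},
    {"offset": [0,0,0],"gripper": 1,"rotation": [0,0,0]},
  ],
)

```text
clock: 11.6
position: [0.5492, 0.0619, 0.1277]
ee_rot: [0.566, 0.824, -0.002, -0.002]
ft_force: [-0.5, -0.2, -0.0]
grip_width: 1.001
grasp_force: 0.0
```

```bash
python3 st.py .5513 .0619 .066; python3 - <<'E'
from workcell import imaging
import cv2,numpy as np
s=imaging.camera("side");t=imaging.camera("top")
c=lambda im,x,y:cv2.resize(im[y:y+90,x:x+80],(400,450),interpolation=cv2.INTER_CUBIC)
cv2.imwrite("pics/g2.png",np.hstack([c(s,210,140),c(s,220,220)]))
E
```

```text
t 11.6 pos [0.5492 0.0619 0.1277] yaw x 111.0 z [-0.005 -0.002 -1.   ]
q [-0.844  0.336  0.773  1.823 -0.261  1.093  0.389] F [-0.48 -0.18 -0.04] T [ 0.029  0.056 -0.018] w 1.001 0.0 0.011
to target (tool) [-0.0008  0.0023  0.0617]
```

View pics/g2.png

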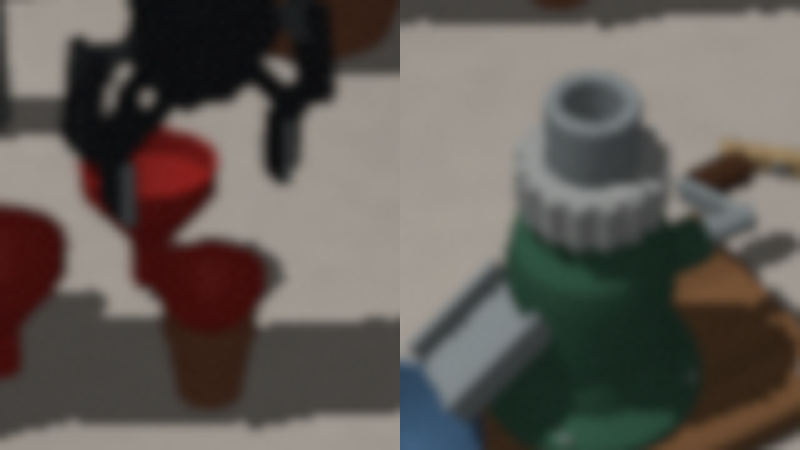

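The open fingers (left half, tips at (120,220) and (285,180)) straddle the small funnel at (212,285). In the right half, the mill's ribs look the same as at the start, so the ring sits on a click. I'll descend and grip lightly.

jog_arm(
  deltas=[
    {"offset": [-0.0004,0.0012,0.02],"gripper": 1,"rotation": [0,0,0]},
    {"offset": [-0.0004,0.001,0.02],"gripper": 1,"rotation": [0,0,0]},
    {"offset": [0,0,0.015],"gripper": 1,"rotation": [0,0,0]},
    {"offset": [0,0,0.006],"gripper": 1,"rotation": [0,0,0]},
    {"offset": [0,0,0],"gripper": 1,"rotation": [0,0,0]},
    {"offset": [0,0,0],"gripper": 0.75,"rotation": [0,0,0]},
    {"offset": [0,0,0],"gripper": 0.7,"rotation": [0,0,0]},
    {"offset": [0,0,0],"gripper": 0.6,"rotation": [0,0,0]},
    {"offset": [0,0,0],"gripper": 0.6,"rotation": [0,0,0]},
    {"offset": [0,0,0],"gripper": 0.6,"rotation": [0,0,0]},
  ],
  newtons=25,
)

```text
clock: 12.7
position: [0.5544, 0.0624, 0.0703]
ee_rot: [0.566, 0.824, 0.001, 0.001]
ft_force: [0.1, 0.3, 6.4]
grip_width: 0.721
grasp_force: 26.7
```

```bash
python3 st.py .5513 .0619 .066
```

```text
t 12.7 pos [0.5544 0.0624 0.0703] yaw x 111.0 z [ 0.002  0.001 -1.   ]
q [-0.798  0.424  0.731  1.86  -0.337  0.983  0.445] F [0.08 0.32 6.42] T [-0.033  0.077 -0.03 ] w 0.721 26.7 0.011
to target (tool) [ 0.0007 -0.003   0.0043]
```

jog_arm(
  deltas=[
    {"offset": [0,0,-0.004],"gripper": 0.6,"rotation": [0,0,0]},
    {"offset": [0,0,-0.008],"gripper": 0.6,"rotation": [0,0,0]},
    {"offset": [0,0,-0.012],"gripper": 0.6,"rotation": [0,0,0]},
    {"offset": [0,0,-0.016],"gripper": 0.6,"rotation": [0,0,0]},
    {"offset": [0,0,-0.025],"gripper": 0.6,"rotation": [0,0,0]},
    {"offset": [0,0,-0.03],"gripper": 0.6,"rotation": [0,0,0]},
    {"offset": [0,0,-0.04],"gripper": 0.6,"rotation": [0,0,0]},
    {"offset": [0,0,-0.04],"gripper": 0.6,"rotation": [0,0,0]},
    {"offset": [0,0,-0.02],"gripper": 0.6,"rotation": [0,0,0]},
    {"offset": [0,0,0],"gripper": 0.6,"rotation": [0,0,0]},
  ],
)

```text
clock: 13.7
position: [0.5549, 0.062, 0.2686]
ee_rot: [0.567, 0.824, 0.003, 0.002]
ft_force: [-0.1, -0.7, -0.9]
grip_width: 0.717
grasp_force: 27.5
```

```bash
python3 st.py .5305 -.2266 .26;  python3 - <<'E'
from workcell import imaging
import cv2,numpy as np
s=imaging.camera("side");t=imaging.camera("top")
cv2.imwrite("pics/s2.png",s)
cv2.imwrite("pics/g3.png",cv2.resize(s[80:230,180:330],(600,600),interpolation=cv2.INTER_CUBIC))
E
```

```text
t 13.7 pos [0.5549 0.062  0.2686] yaw x 110.97 z [ 0.006  0.002 -1.   ]
q [-0.904  0.2    0.824  1.643 -0.152  1.358  0.308] F [-0.08 -0.67 -0.87] T [-0.025 -0.035  0.025] w 0.717 27.5 0.011
to target (tool) [-0.2607 -0.1262  0.0078]
```

View pics/g3.png

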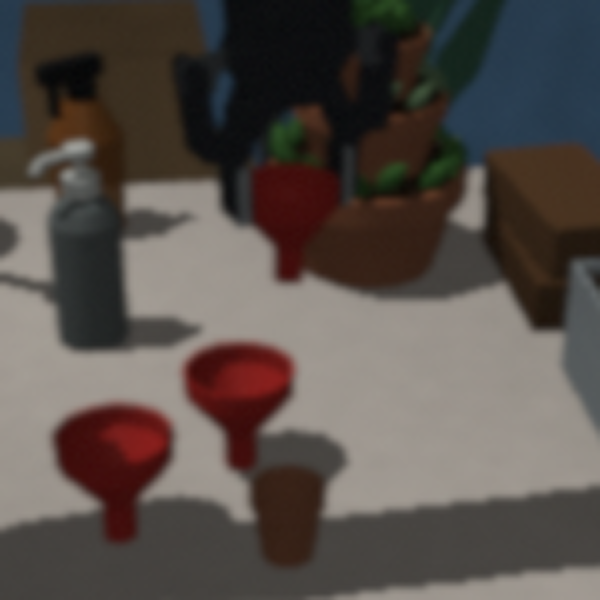

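The side view shows the funnel held upright, with its spout end at (289,277) in the crop, and the pot left standing at (288,515). Next I'll carry it to the mill.

jog_arm(
  deltas=[
    {"offset": [-0.015,-0.0073,0],"gripper": 0.6,"rotation": [0,0,0]},
    {"offset": [-0.03,-0.0145,0],"gripper": 0.6,"rotation": [0,0,0]},
    {"offset": [-0.035,-0.0169,0],"gripper": 0.6,"rotation": [0,0,0]},
    {"offset": [-0.035,-0.0169,0],"gripper": 0.6,"rotation": [0,0,0]},
    {"offset": [-0.035,-0.0169,0],"gripper": 0.6,"rotation": [0,0,0]},
    {"offset": [-0.035,-0.0169,0],"gripper": 0.6,"rotation": [0,0,0]},
    {"offset": [-0.035,-0.0169,0],"gripper": 0.6,"rotation": [0,0,0]},
    {"offset": [-0.0257,-0.0126,0],"gripper": 0.6,"rotation": [0,0,0]},
    {"offset": [-0.015,-0.0073,0],"gripper": 0.6,"rotation": [0,0,0]},
    {"offset": [0,0,0],"gripper": 0.6,"rotation": [0,0,0]},
    {"offset": [0,0,0],"gripper": 0.6,"rotation": [0,0,0]},
  ],
)

```text
clock: 14.9
position: [0.5283, -0.2269, 0.2635]
ee_rot: [0.567, 0.824, -0.0, -0.001]
ft_force: [-0.6, 0.0, -0.2]
grip_width: 0.72
grasp_force: 27.4
```

```bash
python3 st.py .5305 -.2266 .26;  python3 - <<'E'
from h import *
s=imaging.camera("side");t=imaging.camera("top")
o=np.array(__import__("workcell").manip.get_obs()["position"])
cv2.imwrite("pics/s3.png",s);cv2.imwrite("pics/t3.png",t)
k=cv2.resize(s[170:270,210:310],(600,600),interpolation=cv2.INTER_CUBIC)
for P in [o+[0,0,-.0513],np.array([.5305,-.2266,.17])]:
    q=(proj("side",P)-[210,170]+.5)*6;print(q);cv2.drawMarker(k,tuple(int(v) for v in q),(0,255,255),cv2.MARKER_CROSS,16,1)
cv2.imwrite("pics/g4.png",k)
E
```

```text
t 14.9 pos [ 0.5283 -0.2269  0.2635] yaw x 110.92 z [-0.002  0.    -1.   ]
q [-0.459  0.294  0.964  1.606 -0.245  1.372  0.899] F [-0.62  0.03 -0.19] T [-0.003 -0.022 -0.043] w 0.72 27.4 0.011
to target (tool) [-0.0005  0.0021  0.0035]
[291.21655907 313.5428597 ]
[294.95946871 420.97134371]
```

View pics/g4.png

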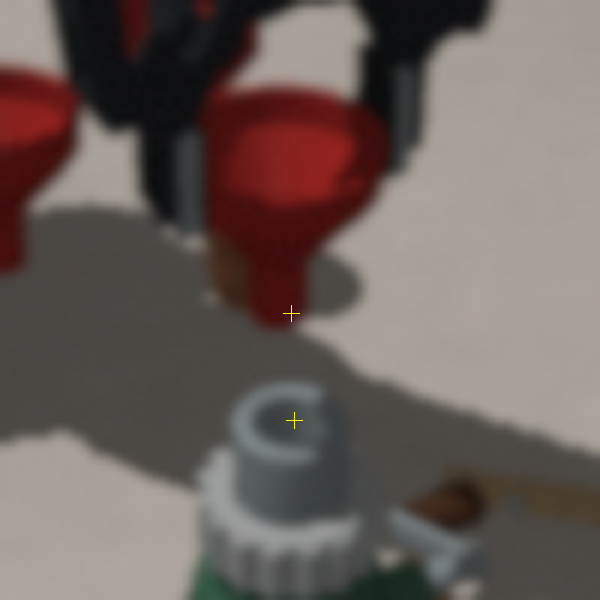

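```bash
python3 - <<'E'
from h import *
px=lambda u,v:(u/6-.5+210,v/6-.5+170)
sp=atz("side",px(278,318),.2122); print("spout",sp)
for dz in(.05,.064): print("axis px above spout",dz,(proj("side",sp+[0,0,dz])-[210,170]+.5)*6)
print("rim c",atz("side",px(296,140),.2762),"L/R",atz("side",px(205,140),.2762),atz("side",px(390,140),.2762))
print("lift spout",atz("side",(252.0,149),.2173))
print("neck",atz("side",px(292,421),.17))
k=cv2.resize(cv2.imread("pics/t3.png")[140:240,262:362],(600,600),interpolation=cv2.INTER_CUBIC);cv2.imwrite("pics/g5.png",k)
E
```

```text
spout [ 0.52483352 -0.22680435  0.2122    ]
axis px above spout 0.05 [278.75356391 184.08218412]
axis px above spout 0.064 [278.97675053 144.51222138]
rim c [ 0.53008677 -0.22503663  0.2762    ] L/R [ 0.50366142 -0.22178925  0.2762    ] [ 0.5573884  -0.22839125  0.2762    ]
lift spout [0.55294351 0.06498892 0.2173    ]
neck [ 0.52956189 -0.22649818  0.17      ]
```

View pics/g5.png

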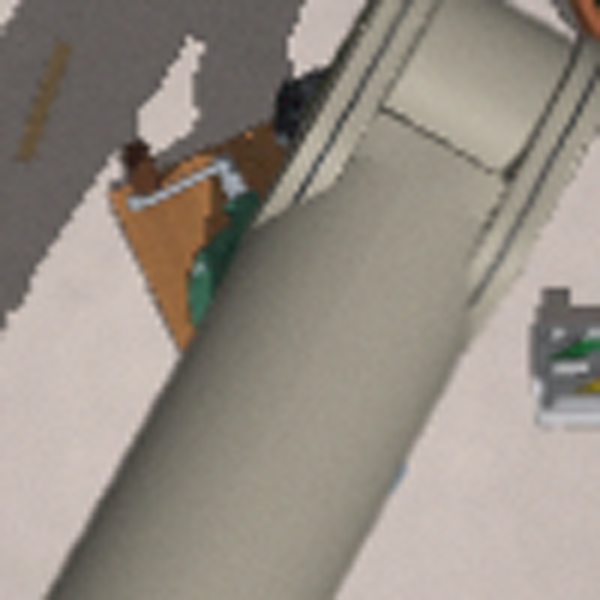

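Crop g5 shows the arm hiding the mill from above, so I'll rely on the side camera and measure the spout and neck by colour mask.

```bash
python3 - <<'E'
from h import *
a=np.arange(0,6.28,.05)
def ext(P,r): 
    q=np.array([proj("side",np.array(P)+[r*np.cos(t),r*np.sin(t),0]) for t in a]);return q[:,0].min(),q[:,0].max(),q[:,1].max()
def run(f,x0,x1,y0,y1,z,tcp):
    S=6;im=cv2.resize(cv2.imread(f)[y0:y1,x0:x1],None,fx=S,fy=S,interpolation=cv2.INTER_CUBIC).astype(int)
    m=(im[...,2]>2.2*im[...,1])&(im[...,2]>50)
    n,l,st,c=cv2.connectedComponentsWithStats(m.astype(np.uint8));i=1+np.argmax(st[1:,4]);m=l==i
    v=np.where(m.any(1))[0].max();row=np.where(m[v-24])[0]
    L,Rr,B=(row.min()/S-.4+x0),(row.max()/S-.4+x0),v/S-.4+y0
    g=least_squares(lambda p:np.array(ext([p[0],p[1],z],.0095))[[0,1,2]]-[L,Rr,B],[tcp[0],tcp[1]]).x
    print(f,L,Rr,B,"fit",g,"minus tcp",g-tcp[:2])
run("pics/s2.png",240,265,120,155,.2173,np.array([.5549,.062]))
run("pics/s3.png",248,266,205,228,.2122,np.array([.5283,-.2269]))
E
```

```text
pics/s2.png 249.76666666666665 255.43333333333334 148.93333333333334 fit [0.55566569 0.07480119] minus tcp [0.00076569 0.01280119]
pics/s3.png 250.93333333333334 259.93333333333334 223.76666666666668 fit [ 0.52484094 -0.22095638] minus tcp [-0.00345906  0.00594362]
```

The grasp offset (TCP minus funnel) seen at the pot, about 3 mm along tool y, agrees with the side-view offset at the mill. I'll shift +5 mm along tool y and descend under force watch.

jog_arm(
  deltas=[
    {"offset": [-0.0006,0.005,0.01],"gripper": 0.6,"rotation": [0,0,0]},
    {"offset": [0,0,0.012],"gripper": 0.6,"rotation": [0,0,0]},
    {"offset": [0,0,0.01],"gripper": 0.6,"rotation": [0,0,0]},
    {"offset": [0,0,0],"gripper": 0.6,"rotation": [0,0,0]},
    {"offset": [0,0,0],"gripper": 0.6,"rotation": [0,0,0]},
  ],
)

```text
clock: 15.5
position: [0.5338, -0.2251, 0.232]
ee_rot: [0.566, 0.824, -0.0, -0.0]
ft_force: [0.4, -0.3, -0.2]
grip_width: 0.721
grasp_force: 27.4
```

```bash
python3 st.py;  python3 - <<'E'
from h import *
s=imaging.camera("side")
cv2.imwrite("pics/s4.png",s)
cv2.imwrite("pics/g6.png",cv2.resize(s[180:270,210:310],(800,720))[:600] if 0 else cv2.resize(s[185:260,210:310],(800,600),interpolation=cv2.INTER_CUBIC))
E
```

```text
t 15.5 pos [ 0.5338 -0.2251  0.232 ] yaw x 111.0 z [-0.001  0.    -1.   ]
q [-0.444  0.33   0.948  1.641 -0.275  1.314  0.916] F [ 0.36 -0.27 -0.15] T [-0.031  0.024  0.037] w 0.721 27.4 0.011
```

View pics/g6.png

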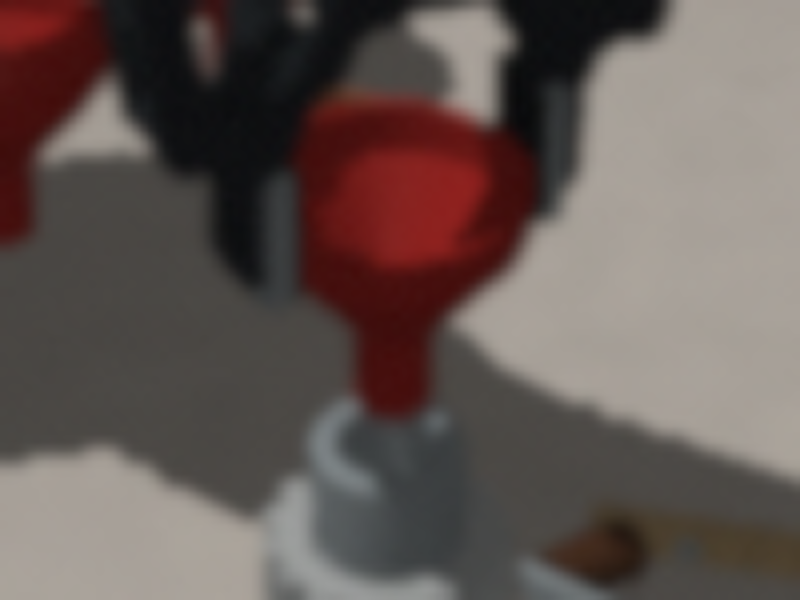

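The spout end is at (394,412) and the neck centre at about (388,440), so the spout is roughly 1.5–2 mm too far right. I'll correct that and lower slowly.

jog_arm(
  deltas=[
    {"offset": [0.0005,-0.0014,0.004],"gripper": 0.6,"rotation": [0,0,0]},
    {"offset": [0,0,0.005],"gripper": 0.6,"rotation": [0,0,0]},
    {"offset": [0,0,0.005],"gripper": 0.6,"rotation": [0,0,0]},
    {"offset": [0,0,0.004],"gripper": 0.6,"rotation": [0,0,0]},
    {"offset": [0,0,0.004],"gripper": 0.6,"rotation": [0,0,0]},
    {"offset": [0,0,0],"gripper": 0.6,"rotation": [0,0,0]},
  ],
)

```text
clock: 16.15
position: [0.5323, -0.2252, 0.2096]
ee_rot: [0.566, 0.824, -0.0, -0.0]
ft_force: [-0.4, -1.4, -2.2]
grip_width: 0.719
grasp_force: 27.7
```

```bash
python3 st.py
```

```text
t 16.15 pos [ 0.5323 -0.2252  0.2096] yaw x 111.0 z [-0.001  0.    -1.   ]
q [-0.437  0.346  0.939  1.674 -0.29   1.271  0.928] F [-0.38 -1.39 -2.16] T [-0.291  0.137 -0.009] w 0.719 27.7 0.011
```

jog_arm(
  deltas=[
    {"offset": [-0.0012,-0.0004,0],"gripper": 0.6,"rotation": [0,0,0]},
    {"offset": [0,0,0.003],"gripper": 0.6,"rotation": [0,0,0]},
    {"offset": [0,0,0.003],"gripper": 0.6,"rotation": [0,0,0]},
    {"offset": [0,0,0],"gripper": 0.6,"rotation": [0,0,0]},
    {"offset": [0,0,0],"gripper": 0.6,"rotation": [0,0,0]},
  ],
)

```text
clock: 16.65
position: [0.5326, -0.2264, 0.2042]
ee_rot: [0.566, 0.824, 0.0, -0.0]
ft_force: [0.7, -1.3, -0.6]
grip_width: 0.721
grasp_force: 27.8
```

```bash
python3 st.py
```

```text
t 16.65 pos [ 0.5326 -0.2264  0.2042] yaw x 111.01 z [-0.  0. -1.]
q [-0.431  0.352  0.936  1.679 -0.296  1.261  0.934] F [ 0.71 -1.28 -0.6 ] T [0.003 0.047 0.013] w 0.721 27.8 0.011
```

jog_arm(
  deltas=[
    {"offset": [0,0,0.003],"gripper": 0.6,"rotation": [0,0,0]},
    {"offset": [0,0,0.003],"gripper": 0.6,"rotation": [0,0,0]},
    {"offset": [0,0,0],"gripper": 0.6,"rotation": [0,0,0]},
    {"offset": [0,0,0],"gripper": 0.6,"rotation": [0,0,0]},
  ],
)

```text
clock: 17.05
position: [0.5326, -0.2265, 0.1982]
ee_rot: [0.566, 0.824, -0.0, -0.0]
ft_force: [-0.2, -1.1, -0.4]
grip_width: 0.717
grasp_force: 27.8
```

```bash
python3 st.py
```

```text
t 17.05 pos [ 0.5326 -0.2265  0.1982] yaw x 111.0 z [-0.  0. -1.]
q [-0.428  0.358  0.933  1.687 -0.301  1.25   0.938] F [-0.18 -1.11 -0.42] T [-0.029  0.024 -0.007] w 0.717 27.8 0.011
```

jog_arm(
  deltas=[
    {"offset": [0,0,0.002],"gripper": 0.6,"rotation": [0,0,0]},
    {"offset": [0,0,0.002],"gripper": 0.6,"rotation": [0,0,0]},
    {"offset": [0,0,0],"gripper": 0.6,"rotation": [0,0,0]},
    {"offset": [0,0,0],"gripper": 0.6,"rotation": [0,0,0]},
  ],
)

```text
clock: 17.45
position: [0.5329, -0.2278, 0.1954]
ee_rot: [0.567, 0.824, -0.0, 0.001]
ft_force: [-2.5, -2.5, 8.0]
grip_width: 0.723
grasp_force: 28.4
```

```bash
python3 st.py
```

```text
t 17.45 pos [ 0.5329 -0.2278  0.1954] yaw x 110.94 z [ 0.002 -0.001 -1.   ]
q [-0.425  0.361  0.933  1.69  -0.304  1.242  0.941] F [-2.46 -2.53  7.96] T [-0.599  0.423  0.008] w 0.723 28.4 0.011
```

The funnel seats at TCP z ≈ 0.196, as expected (0.195). I'll ease off the sideways load, release and rise.

jog_arm(
  deltas=[
    {"offset": [-0.0007,-0.0015,0],"gripper": 0.6,"rotation": [0,0,0]},
    {"offset": [0,0,0],"gripper": 0.6,"rotation": [0,0,0]},
    {"offset": [0,0,0],"gripper": 0.6,"rotation": [0,0,0]},
  ],
)

```text
clock: 17.75
position: [0.5321, -0.2281, 0.1949]
ee_rot: [0.566, 0.824, 0.0, 0.001]
ft_force: [1.9, -2.1, 5.8]
grip_width: 0.716
grasp_force: 28.2
```

```bash
python3 st.py
```

```text
t 17.75 pos [ 0.5321 -0.2281  0.1949] yaw x 110.99 z [ 0.002 -0.001 -1.   ]
q [-0.425  0.36   0.932  1.692 -0.304  1.241  0.943] F [ 1.87 -2.11  5.83] T [-0.446 -0.36  -0.021] w 0.716 28.2 0.011
```

jog_arm(
  deltas=[
    {"offset": [-0.001,0.0003,0],"gripper": 0.6,"rotation": [0,0,0]},
    {"offset": [0,0,0],"gripper": 0.6,"rotation": [0,0,0]},
    {"offset": [0,0,0],"gripper": 0.8,"rotation": [0,0,0]},
    {"offset": [0,0,0],"gripper": 1,"rotation": [0,0,0]},
    {"offset": [0,0,0],"gripper": 1,"rotation": [0,0,0]},
    {"offset": [0,0,0],"gripper": 1,"rotation": [0,0,0]},
    {"offset": [0,0,0],"gripper": 1,"rotation": [0,0,0]},
    {"offset": [0,0,-0.005],"gripper": 1,"rotation": [0,0,0]},
    {"offset": [0,0,-0.01],"gripper": 1,"rotation": [0,0,0]},
    {"offset": [0,0,-0.03],"gripper": 1,"rotation": [0,0,0]},
    {"offset": [0,0,-0.04],"gripper": 1,"rotation": [0,0,0]},
    {"offset": [0,0,-0.04],"gripper": 1,"rotation": [0,0,0]},
  ],
)

```text
clock: 18.95
position: [0.5317, -0.2286, 0.3215]
ee_rot: [0.567, 0.824, 0.0, 0.0]
ft_force: [-0.3, -0.5, 0.0]
grip_width: 1.001
grasp_force: 0.0
```

```bash
python3 st.py .4 .15 .33
```

```text
t 18.95 pos [ 0.5317 -0.2286  0.3215] yaw x 110.98 z [ 0.  0. -1.]
q [-0.459  0.276  0.978  1.501 -0.229  1.486  0.887] F [-0.3  -0.53  0.01] T [-0.03  -0.093  0.02 ] w 1.001 0.0 0.011
to target (tool) [ 0.4007  0.0125 -0.0085]
```

Now I'll move aside so both cameras can see the mill.

jog_arm(
  deltas=[
    {"offset": [0.03,0.001,0],"gripper": 1,"rotation": [0,0,0]},
    {"offset": [0.035,0.001,0],"gripper": 1,"rotation": [0,0,0]},
    {"offset": [0.035,0.001,0],"gripper": 1,"rotation": [0,0,0]},
    {"offset": [0.035,0.001,0],"gripper": 1,"rotation": [0,0,0]},
    {"offset": [0.035,0.001,0],"gripper": 1,"rotation": [0,0,0]},
    {"offset": [0.035,0.001,0],"gripper": 1,"rotation": [0,0,0]},
    {"offset": [0.035,0.001,0],"gripper": 1,"rotation": [0,0,0]},
    {"offset": [0.035,0.001,0],"gripper": 1,"rotation": [0,0,0]},
    {"offset": [0.035,0.001,0],"gripper": 1,"rotation": [0,0,0]},
    {"offset": [0.035,0.001,0],"gripper": 1,"rotation": [0,0,0]},
    {"offset": [0.02,0.001,0],"gripper": 1,"rotation": [0,0,0]},
    {"offset": [0,0,0],"gripper": 1,"rotation": [0,0,0]},
  ],
)

```text
clock: 20.15
position: [0.4108, 0.1186, 0.32]
ee_rot: [0.565, 0.825, 0.0, 0.0]
ft_force: [-0.4, -1.0, 0.2]
grip_width: 1.0
grasp_force: 0.0
```

```bash
python3 - <<'E'
from h import *
a=np.arange(0,6.28,.02);o=np.array([.5303,-.2266,.144])
for n in("side","top"):
    s=imaging.camera(n);x,y,w,hh=(205,190,100,90) if n=="side" else (265,145,100,90)
    cv2.imwrite(f"pics/{n}9.png",s)
    im=s[y:y+hh,x:x+w].astype(int)
    m=((im[...,2]>2*im[...,1])&(im[...,2]>60)).astype(np.uint8)
    n_,l,st,c=cv2.connectedComponentsWithStats(m);i=1+np.argmax(st[1:,4])
    print(n,"red bbox",st[i,0]+x-.5,st[i,0]+st[i,2]+x-.5,st[i,1]+y-.5,st[i,1]+st[i,3]+y-.5)
    q=np.array([proj(n,o+[r*np.cos(t),r*np.sin(t),z]) for t in a for r,z in((.032,.064),(.031,.05))])
    print("  expected seated",q.min(0)[0].round(1),q.max(0)[0].round(1),q.min(0)[1].round(1),"rows to >=",q.max(0)[1].round(1))
    k=cv2.resize(s[y:y+hh,x:x+w],(400,360),interpolation=cv2.INTER_CUBIC)
    K=k if n=="side" else np.hstack([K,k])
cv2.imwrite("pics/fin.png",K)
E
```

```text
side red bbox 241.5 275.5 212.5 242.5
  expected seated 241.5 276.0 213.7 rows to >= 240.8
top red bbox 303.5 323.5 170.5 190.5
  expected seated 303.4 323.8 170.8 rows to >= 191.3
```

The funnel's outline in both views matches a seated, upright funnel to within about 1 px. The ring was released on its third click and hasn't been touched since. Handing in.

```bash
python3 -c "
from workcell import workorder
print(workorder.hand_in())"
```

```text
the job is handed in; nothing more can be done
None
```

The job is handed in, with no verdict returned: the ring was turned until the burrs touched (peak reading 0.345 Nm, under the 0.65 Nm jam limit) and backed off three clicks, and the red funnel stands upright and fully down in the mill's mouth, at about 20 s of the 67 s allowed.

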